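# Lock the grinding cup onto the spice grinder

### The arm

A 7-joint arm with a two-finger parallel gripper is mounted at the origin on a cart in front of the work surface, level with it; the furniture and walls round the work are solid. World frame = base frame: x ahead of the robot, y to its left, z up, the work surface at z = 0. Lengths are in m, angles in rad, forces in N, time in s.
With the tool pointing down it reaches from about 0.4 to 0.85 m from the base axis. Payload 10.4 kg.
Tool frame: the origin (TCP) lies on the centre line of the jaws, within the pads' length; the fingertips stand 14 mm ahead of it and the grasp point (between the pads) lies 5 mm behind it (manip.tip_reach is the distance from the TCP to the fingertips, in m); z points along the fingers, y is the line along which they close (so a half turn about z gives the same grasp; the last joint's range is limited). The gripper opens to 85 mm and grips with 20 to 120 N. Pads are 22 mm wide; open, the fingers measure 114 mm over their backs; the gripper's body (76 mm by 85 mm) begins 54 mm behind the grasp point. The pads swing forward as they close: fully open they stand 13 mm farther back than shut.
Start: joints at [1.288, 0.332, -0.065, 1.46, 0.022, 1.35, -0.088], TCP at [0.161, -0.604, 0.245] pointing down, gripper open.
Joint ranges: [-2.6, 2.6], [-0.5, 2.12], [-1.47, 1.34], [0.16, 2.42], [-1.27, 4.41], [0.06, 2.06], [-2.6, 2.6]. Speed limits (rad/s): [2.22, 2.22, 2.79, 2.79, 3.14, 3.14, 3.14].

### API

Orientations are given as a unit quaternion [x, y, z, w].
In Python, from workcell import manip gives the robot as it stands.
- The arm moves only by the shell command python3 -m pendant 'ROWS' [FORCE]. ROWS is JSON, a list of rows, each a list of 7 numbers: the shift along the tool's x, y, z in units of 50 mm (1.0 is 50 mm), then the turn, a rotation vector about the tool's x, y, z in units of 8 degrees (1.0 is 8 degrees), then the opening, from -1 (shut) to 1 (fully open), so that 0 is half open. In form: [[dx, dy, dz, ax, ay, az, jaw], ...]. A call has exactly 10 rows; each row is the pose to reach, as a shift and turn from the pose commanded when the call began, along the tool's axes at that moment; what a row does not reach only later rows make up. A row lasts 1/8 s, in which the tool goes at most 62.5 mm and 10.7 degrees, less where a joint would pass 70% of its speed; a pose out of reach is approached as far as the arm can. A call with a gripper value outside its range is refused whole. The fingers move at their own pace and stop on an object; FORCE is the grip in N (left out, the last holds). Time passes only in rows, so rows that repeat a pose let the fingers close, or fill a call up. It gives the time, the measured TCP pose, the force, the opening and the grip force at its end, in the units of the state.
- manip.get_obs(): the state, without advancing time (a new reading comes with each control period).
- manip.camera(name): name is "scene" or "top" or "wrist"; returns (picture, depth): 420x560x3 uint8, red, green, blue; 420x560 float32, m along the optical axis (not along the pixel's ray), 0 where there is no reading.
- manip.get_calibration(name): a dict with "fx", "fy", "cx", "cy" (pixels), "xyz" and "orientation" of the camera in the world. Camera axes: x right, y up, looking along -z (the intrinsics and any distortion apply to the point x, -y, -z); pixel columns grow to the right and rows downward; lengths in m; the calibration is good to about 2 mm. A picture is of the moment at which its call begins: read the wrist's pose just before it. get_calibration takes no time and is no camera call; for the wrist camera it gives the pose at the moment of the call.
- manip.hand_in(): hands the job in; it is judged then, once.
Trained networks look in the newest picture that a camera, given by its name, has taken for a name from the list of things; names that differ only in an ending like _2 or _b are one class to them, and where a whole thing is asked for, a point or a joint stands for the part that bears it (a point fixed in the world has none). Each returns a list of dicts, best first, with "p" (0 to 1); they miss things now and then, are a little off and sometimes report something else, mostly with a low value. They report only what shows in the picture. A call takes as long as a camera call. They do not tell look-alikes from the thing itself.
- manip.find_in(thing, camera): "box" ([left, top, right, bottom] in pixels, round what is visible of it).
- manip.trace(thing, camera): "pixels" (420x560 bool, what is visible of it) and "box" ([left, top, right, bottom] in pixels, round what is visible of it).
- manip.tip_of(thing, camera): "pixel" ([column, row] in pixels: a listed point, or the origin of a listed thing).
The state is a dict: "clock": time; "joint_pos": joint angles; "joint_velocities": joint speeds; "tau": joint torques, N m; "position": TCP position; "ee_rot": TCP orientation; "ft_force": force on the tool from outside, world axes, zero at the start; "torque": the same for the moment, N m; "grip_width": opening from 0.0 (shut) to 1.0 (fully open); "grasp_force": force on a finger pad.
Only numpy, scipy, OpenCV 4.12 (cv2) and the standard library are available. Lean on these libraries where they do the work, as an engineer would, in place of code of your own. Each camera call takes 0.05 s, during which the arm holds its last target. There are 200 camera calls.

### The job

Fit the grinding cup onto the grinder base: take it by the bar on its cap and keep it upright, set its neck in the socket and turn it while pressing lightly until its two lugs drop through the slots and it sits fully down, then turn it clockwise (seen from above) to the stop, so that the bar lines up with the two pointers on the rim. Let go of it there, and leave the two spice jars, the glass jar and the mug where they stand.

Things in the scene. Friction and masses are not known exactly. Their poses are not given: they have to be found in the camera images.
- cup: loose grinding cup, 135 mm tall, 0.25 kg, standing upright; half a turn makes no difference. Origin: centre of its underside, z up its axis. Black neck of 56 mm diameter (lowest 5 mm tapered to 48 mm); steel bowl of 74 mm diameter from 33 to 92 mm up; black cap of 78 mm diameter from 92 to 105 mm; on the cap a straight bar grip, 105 to 135 mm up.
- bar (a point): middle of the cup's bar grip, 126 mm above the cup's underside, on its axis; same axes as the cup. The bar runs along the cup's x axis, in line with the lugs: 60 mm long, 22 mm thick (along the cup's y), 30 mm high
- lug (a point): underside of one of the two equal lugs, which stand out half a turn apart on the neck, on the cup's +x (this one) and -x sides. Each is 14 mm wide, 7 mm high (12 to 19 mm above the cup's underside) and reaches out to 40 mm from the axis; this point is 36 mm from the axis
- base: grey round grinder base, fixed, 132 mm in diameter at the foot, 110 mm at the rim, rim 89 mm high; a small black dial on its -x side, out to 68 mm from the axis. Origin: centre of its underside, z up. Its socket opens at the top: a flat white ledge ring (top 89 mm, underside 82 mm above the worktop) with a round bore of 60 mm diameter and two entry slots.
- socket (a point): centre of the socket floor on the base's axis, 60 mm above the worktop; axes as the base; the cup's underside rests here when fully down. Below the ledge the lugs turn only clockwise from the slots (seen from above), 60 to 63 degrees to a hard stop, where the bar lies along the base's x axis. 3 mm of free height there, no spring or catch
- slot (a point): mouth of one of the two entry slots (half a turn apart), 36 mm from the axis, level with the ledge top; 60 degrees anticlockwise (from above) of the base's +x. Slots are 18.5 mm wide, out to 43 mm from the axis. Lugs beside the slots rest on the ledge, the cup's underside 17 mm above the socket floor; over the slots (within about 4 degrees) the cup drops these 17 mm
- pointer (a point): one of the two small black pointers, 10 mm long and raised 2.5 mm, on the rim at the base's +x side (this one) and -x side, 50 mm from the axis; they mark the locked line
- spice_jar_a: bystander: loose spice jar with dark label and black cap, 41 mm in diameter, 105 mm tall; origin at the centre of its underside
- spice_jar_b: bystander: loose spice jar with green label and black cap, 40 mm in diameter, 105 mm tall; origin at the centre of its underside
- glass_jar: bystander: loose glass jar with black lid, 65 mm in diameter, 86 mm tall; origin at the centre of its underside
- mug: bystander: loose white mug with handle, 82 mm by 116 mm, 98 mm tall; origin at the centre of its underside
Mind the look-alikes: they are no part of the job. Leave any orange or red look-alike of the cup alone.

How it is judged:
On the way:
1. the cup has dropped fully down through the slots, before it is turned to the stop (z of cup in the frame of socket below 0.005 m and horizontal distance between cup and socket below 0.005 m and angle between the x axis of cup and the x axis of base, either way round above 0.3 rad), for 0.1 s.
At the end, for the whole second after the job is handed in: The cup stands released and at rest fully down in the socket (underside within 5 mm of the socket floor, within 5 mm of its axis, upright within 0.06 rad), turned clockwise to the stop: its bar within 0.14 rad (8 degrees) of the line of the two pointers (z of cup in the frame of socket between -0.005 and 0.005 m and horizontal distance between cup and socket below 0.005 m and angle between cup's own z axis and vertical below 0.06 rad and angle between the x axis of cup and the x axis of base, either way round below 0.14 rad and linear speed of cup below 0.01 m/s); the robot touches nothing.
It fails at once if the cup is tipped more than 30 degrees (angle between cup's own z axis and vertical above 0.52 rad).
It fails at once if a bystander is moved more than 30 mm (distance of any of spice_jar_a, spice_jar_b, glass_jar, mug from where it was at the start of the episode above 0.03 m).
It also fails if it takes over 53 s, if anything falls off the work surface, if the arm or the gripper's body presses on something with over 40 N, if the wrist force passes 120 N, or if a joint passes its speed limit or range.

## Working session

There is one attempt and no reset: what is moved stays moved. The work goes in short steps, Python scripts to look and compute and a shell command to move; the robot and the scene stay as the last step left them, time stands still between calls to the robot, and variables do not carry over. Pictures are saved under pics/ and viewed, at most 10 in all, crops included, and the job is handed in when it is done.

```bash
mkdir -p pics; cat > h.py <<'E'
import numpy as np, cv2
from workcell import manip
from scipy.spatial.transform import Rotation as R
def cloud(d,c):
    v,u=np.mgrid[0:d.shape[0],0:d.shape[1]]
    p=np.stack([(u-c['cx'])/c['fx']*d,-(v-c['cy'])/c['fy']*d,-d],-1)
    return p@R.from_quat(c['orientation']).as_matrix().T+np.array(c['xyz'])
def save(n,im): cv2.imwrite('pics/'+n,cv2.cvtColor(im,cv2.COLOR_RGB2BGR))
def ray(px,c,z):
    d=R.from_quat(c['orientation']).apply([(px[0]-c['cx'])/c['fx'],-(px[1]-c['cy'])/c['fy'],-1])
    o=np.array(c['xyz']); return o+d*(z-o[2])/d[2]
E
python3 - <<'E'
from h import *
o=manip.get_obs(); print(o)
for n in ['scene','top']:
    im,d=manip.camera(n); save(n+'0.png',im); c=manip.get_calibration(n); np.savez(n+'0.npz',im=im,d=d); print(n,c)
    P=cloud(d,c)
    for t in ['cup','base','spice_jar_a','glass_jar','mug']:
        for r in manip.find_in(t,n)[:4]:
            b=np.array(r['box']).astype(int); u,v=(b[0]+b[2])//2,(b[1]+b[3])//2
            print(t,round(r['p'],2),b,P[v,u].round(3))
    for t in ['bar','socket','slot','pointer','lug']:
        for r in manip.tip_of(t,n)[:4]: print(t,round(r['p'],2),np.round(r['pixel'],1))
E
```

```text
{'clock': 0.0, 'joint_pos': array([ 1.28840026,  0.33287016, -0.06470858,  1.46092037,  0.02157741,
        1.34990165, -0.0884761 ]), 'joint_velocities': array([ 0.00102376, -0.00144719, -0.0004618 ,  0.00054884, -0.00131023,
       -0.00028567, -0.00083102]), 'tau': array([ 1.22222664e-03, -6.25447655e+01,  5.00752463e-02, -3.91617537e+01,
        1.61513232e-02,  9.87193751e-03,  2.42952956e-05]), 'position': array([ 0.16047069, -0.6036878 ,  0.244527  ]), 'ee_rot': array([ 9.91571780e-01,  1.29556597e-01, -1.10744116e-04, -6.93777830e-04]), 'ft_force': array([-0.31360304,  0.54831858, -0.42379175]), 'torque': array([-0.02029714, -0.0456924 , -0.05083229]), 'grasp_force': 0.0, 'grip_width': 0.9991536997741556}
scene {'fx': 526.2730582851751, 'fy': 526.2730582851751, 'cx': 275.9765217679454, 'cy': 206.45164095291844, 'xyz': array([ 0.06212732, -1.01881099,  0.97174156]), 'orientation': array([ 0.42194772, -0.1102693 , -0.25058308,  0.86429678])}
cup 0.84 [265 256 299 307] [ 0.493 -0.314  0.105]
cup 0.78 [262 304 299 355] [ 0.417 -0.426  0.106]
cup 0.74 [314 247 347 299] [ 0.599 -0.
[... 771 characters left out ...]
809, -0.70204787])}
cup 0.95 [353 223 390 255] [ 0.507 -0.281  0.131]
cup 0.9 [392 253 429 284] [ 0.431 -0.382  0.123]
cup 0.83 [365 181 397 210] [ 0.619 -0.308  0.133]
base 0.75 [270 208 315 252] [ 0.531 -0.081  0.064]
spice_jar_a 0.71 [403 161 428 179] [ 0.686 -0.407  0.104]
spice_jar_a 0.6 [187 259 212 277] [0.437 0.164 0.105]
glass_jar 0.97 [293 136 318 162] [ 0.748 -0.119  0.087]
glass_jar 0.33 [186 257 208 277] [0.44  0.169 0.107]
mug 0.96 [116 231 158 269] [0.48  0.35  0.038]
bar 0.95 [373.8 241.5]
bar 0.84 [385.5 194.4]
bar 0.8 [419.1 266.6]
socket 0.78 [292.2 230.9]
slot 0.7 [285.4 220. ]
pointer 0.92 [299.7 217.6]
lug 0.63 [363.2 238.7]
lug 0.57 [350.8 233.5]
lug 0.23 [200.5 265.4]
```

```bash
python3 - <<'E'
from h import *
a=np.load('scene0.npz')['im'][130:370,130:410]; b=np.load('top0.npz')['im'][130:300,250:440]
save('c1.png',np.vstack([cv2.resize(a,(640,548))]))
save('c2.png',cv2.resize(b,(665,595),interpolation=cv2.INTER_CUBIC))
E
```

```text
(no output)
```

View pics/c1.png

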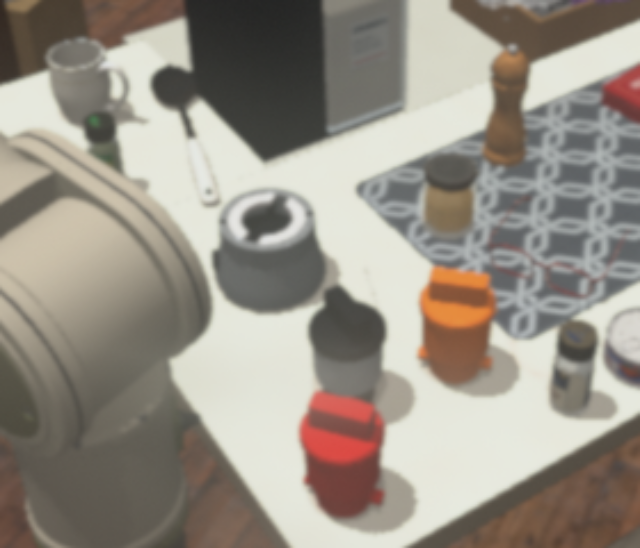

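View pics/c2.png

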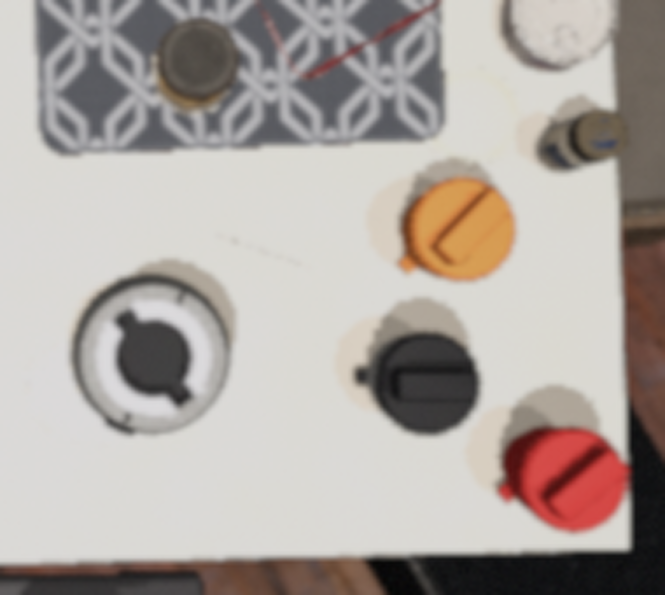

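The candidates in the top picture are black with a steel bowl (372,239), orange (382,195) and red (413,267). By the description I choose the black one. The base is at (292,231), with its slots at about 36° and its pointers at about -24° in the world frame.

```bash
cat >> h.py <<'E'
def circ(p):
    A=np.c_[2*p,np.ones(len(p))]; s=np.linalg.lstsq(A,(p**2).sum(1),rcond=None)[0]
    return s[:2],np.sqrt(s[2]+s[:2]@s[:2])
E
python3 - <<'E'
from h import *
f=np.load('top0.npz'); im,d=f['im'],f['d']; c=manip.get_calibration('top'); P=cloud(d,c); Z=P[...,2]
def near(xy,r): return np.hypot(P[...,0]-xy[0],P[...,1]-xy[1])<r
m=near((.50,-.275),.06)
b=m&(Z>.125)&(Z<.145); q=P[b]; 
rect=cv2.minAreaRect((q[:,:2]*1000).astype(np.float32)); print('bar',len(q),rect,np.median(q[:,2]))
k=m&(Z>.095)&(Z<.145); 
pts=(P[k][:,:2]*1000).astype(np.float32); print('cap encl',cv2.minEnclosingCircle(pts))
w=q[:,:2]-q[:,:2].mean(0); e,v=np.linalg.eigh(w.T@w); print('bar ang',np.degrees(np.arctan2(v[1,1],v[0,1])), q[:,:2].mean(0))
m=near((.535,-.075),.075); k=m&(Z>.08)&(Z<.1)
pts=(P[k][:,:2]*1000).astype(np.float32); print('base',cv2.minEnclosingCircle(pts),np.median(P[k][:,2]))
hb=near((.535,-.075),.042)&(Z<.08); q=P[hb]
print('hole',q[:,:2].mean(0),len(q), np.median(q[:,2]))
g=im.mean(2)
# rim points dark raised
for t,z in [('pointer',.09),('slot',.089),('socket',.06),('bar',.126)]:
    for n in ['top','scene']:
        manip.camera(n); cc=manip.get_calibration(n)
        for r in manip.tip_of(t,n)[:3]: print(t,n,round(r['p'],2),ray(r['pixel'],cc,z).round(4))
print(manip.get_obs()['clock'])
E
```

```text
bar 214 ((504.8110046386719, -291.79119873046875), (60.44265365600586, 20.721660614013672), 89.01438903808594) 0.13339787939560643
cap encl ((504.1269836425781, -291.0924072265625), 40.122718811035156)
bar ang 89.08620958420111 [ 0.50481588 -0.29117994]
base ((525.9740600585938, -85.96636199951172), 55.011016845703125) 0.0877276264911746
hole [ 0.52842086 -0.08354372] 411 0.05934559078145263
pointer top 0.64 [ 0.574  -0.1031  0.09  ]
pointer scene 0.62 [ 0.5582 -0.108   0.09  ]
slot top 0.57 [ 0.5595 -0.0595  0.089 ]
slot scene 0.83 [ 0.5476 -0.0668  0.089 ]
socket top 0.84 [ 0.5221 -0.0898  0.06  ]
socket scene 0.69 [ 0.5315 -0.081   0.06  ]
bar top 0.85 [ 0.4998 -0.2885  0.126 ]
bar top 0.75 [ 0.4288 -0.4079  0.126 ]
bar top 0.65 [ 0.6135 -0.316   0.126 ]
bar scene 0.69 [ 0.6255 -0.3146  0.126 ]
bar scene 0.63 [ 0.4351 -0.4002  0.126 ]
bar scene 0.59 [ 0.5034 -0.2902  0.126 ]
1.9
```

```bash
cat >> h.py <<'E'
def go(p,ya):
    "units for TCP to p, tool down, tool y at world angle ya (deg)"
    o=manip.get_obs(); R0=R.from_quat(o['ee_rot']); a=np.radians(ya)
    y=np.array([np.cos(a),np.sin(a),0]); z=np.array([0,0,-1.]); T=R.from_matrix(np.c_[np.cross(y,z),y,z])
    cy=R0.as_matrix()[:,1]
    print('t',round(o['clock'],2),'pos',o['position'].round(4),'yang',np.degrees(np.arctan2(cy[1],cy[0])).round(1),'F',o['ft_force'].round(1),'w',round(o['grip_width'],3),'gf',round(o['grasp_force'],1))
    print('d',(R0.inv().apply(np.array(p)-o['position'])/.05).round(3),'r',(np.degrees((R0.inv()*T).as_rotvec())/8).round(3))
E
python3 - <<'E'
from h import *
go([.5045,-.2915,.235],-1)
E
```

```text
t 1.9 pos [ 0.1606 -0.604   0.2453] yang -75.1 F [-0.4  0.3 -0.3] w 1.0 gf 0.0
d [ 8.253 -4.274  0.206] r [ 1.000e-03  0.000e+00 -9.264e+00]
```

```bash
python3 -m pendant '[[0.5,-0.2,0,0,0,-0.5,0.2],[1.5,-0.7,0,0,0,-1.5,0.2],[2.6,-1.3,0.1,0,0,-2.7,0.2],[3.7,-1.9,0.1,0,0,-3.9,0.2],[4.8,-2.4,0.1,0,0,-5.1,0.2],[5.9,-3,0.2,0,0,-6.3,0.2],[6.9,-3.5,0.2,0,0,-7.5,0.2],[7.7,-4,0.2,0,0,-8.6,0.2],[8.25,-4.27,0.2,0,0,-9.26,0.2],[8.25,-4.27,0.2,0,0,-9.26,0.2]]' 40
python3 - <<'E'
from h import *
go([.5045,-.2915,.124],-1)
im,d=manip.camera('wrist'); c=manip.get_calibration('wrist'); P=cloud(d,c); save('w1.png',im)
Z=P[...,2]; m=(Z>.12)&(Z<.142)&(np.hypot(P[...,0]-.5045,P[...,1]+.2915)<.045); q=P[m][:,:2]
print(len(q)); r=cv2.minAreaRect((q*1000).astype(np.float32)); print(r,np.median(P[m][:,2]))
w=q-q.mean(0); e,v=np.linalg.eigh(w.T@w); print(q.mean(0),np.degrees(np.arctan2(v[1,1],v[0,1])))
E
```

```text
clock: 3.15
position: [0.5061, -0.2893, 0.2353]
ee_rot: [0.712, 0.703, 0.0, -0.0]
ft_force: [-0.8, 0.1, 0.7]
grip_width: 0.6
grasp_force: 0.0
t 3.15 pos [ 0.5061 -0.2893  0.2353] yang -0.7 F [-0.8  0.1  0.7] w 0.6 gf 0.0
d [-0.045 -0.033  2.227] r [ 0.004 -0.004  0.034]
2013
((505.55548095703125, -289.8234558105469), (59.512596130371094, 22.0749454498291), 89.57222747802734) 0.13582396806091185
[ 0.50552761 -0.28734732] 89.19288655657571
```

View pics/w1.png

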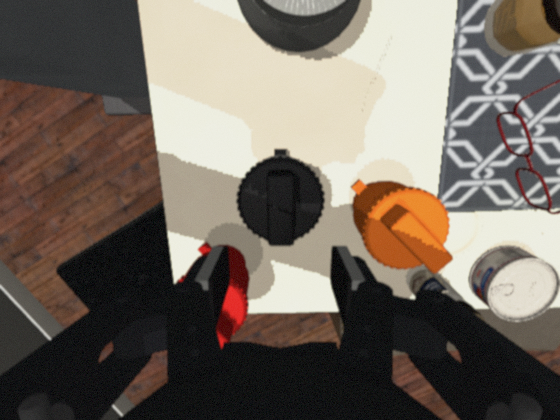

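The wrist picture confirms the black cup at (281,200), with its bar centred between the jaws. The red and orange ones stand clear of the fingers.

```bash
python3 -m pendant '[[0,0,0.7,0,0,0,0.2],[-0.01,-0.01,1.5,0,0,0,0.2],[-0.02,-0.01,2.0,0,0,0,0.2],[-0.02,-0.01,2.22,0,0,0,0.2],[-0.02,-0.01,2.22,0,0,0,0.2],[-0.02,-0.01,2.22,0,0,0,-1],[-0.02,-0.01,2.22,0,0,0,-1],[-0.02,-0.01,2.22,0,0,0,-1],[-0.02,-0.01,2.22,0,0,0,-1],[-0.02,-0.01,2.22,0,0,0,-1]]' 60
python3 - <<'E'
from h import *
go([.526,-.086,.124],-1)
E
```

```text
clock: 4.45
position: [0.5048, -0.2932, 0.1256]
ee_rot: [0.713, 0.701, 0.0, 0.001]
ft_force: [1.8, -0.2, 7.0]
grip_width: 0.247
grasp_force: 59.8
t 4.45 pos [ 0.5048 -0.2932  0.1256] yang -1.0 F [ 1.8 -0.2  7. ] w 0.247 gf 59.8
d [4.15  0.349 0.028] r [ 0.016  0.01  -0.004]
```

```bash
python3 -m pendant '[[0,0,-0.3,0,0,0,-1],[0,0,-0.8,0,0,0,-1],[0,0,-1.5,0,0,0,-1],[0,0,-2.2,0,0,0,-1],[0,0,-2.6,0,0,0,-1],[0.5,0,-2.7,0,0,0,-1],[1.0,0,-2.7,0,0,0,-1],[1.0,0,-2.7,0,0,0,-1],[1.0,0,-2.7,0,0,0,-1],[1.0,0,-2.7,0,0,0,-1]]' 60
python3 - <<'E'
from h import *
go([.526,-.086,.26],-54)
im,d=manip.camera('wrist'); c=manip.get_calibration('wrist'); P=cloud(d,c); save('w2.png',im); np.savez('w2.npz',im=im,d=d,P=P)
for t,z in [('pointer',.09),('slot',.089),('socket',.06)]:
    for r in manip.tip_of(t,'wrist')[:3]: print(t,round(r['p'],2),np.round(r['pixel']),ray(r['pixel'],c,z).round(4))
E
```

```text
clock: 5.7
position: [0.5044, -0.243, 0.2589]
ee_rot: [0.714, 0.7, -0.0, -0.0]
ft_force: [-0.6, -0.5, -3.0]
grip_width: 0.247
grasp_force: 59.2
t 5.7 pos [ 0.5044 -0.243   0.2589] yang -1.1 F [-0.6 -0.5 -3. ] w 0.247 gf 59.2
d [ 3.147  0.373 -0.023] r [-6.000e-03  2.000e-03  6.616e+00]
pointer 0.92 [351.  37.] [ 0.5707 -0.1013  0.09  ]
socket 0.91 [301.  22.] [ 0.5279 -0.0803  0.06  ]
```

View pics/w2.png

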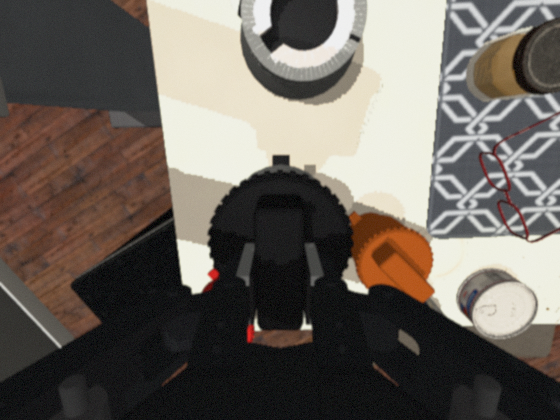

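The cup hangs upright in the jaws. The base socket shows at (301,22), one pointer at (351,37) and one slot at (265,42).

```bash
cat > fit.py <<'E'
from h import *
from scipy.optimize import least_squares
def fit(P,im,c0=(.526,-.086)):
    Z=P[...,2]; ok=(Z>.084)&(Z<.095)&(np.hypot(P[...,0]-c0[0],P[...,1]-c0[1])<.07)
    g=np.where(ok,im.mean(2),0); print('z',np.median(Z[ok]))
    k=cv2.erode(ok.astype(np.uint8),np.ones((3,3)))==0
    e=P[ok&k][:,:2]; c=np.array(c0)
    for i in range(6):
        r=np.hypot(*(e-c).T); o=e[abs(r-r[r>.045].mean())<.004] if i else e[r>.048]; c,rad=circ(o)
    print('outer',c.round(4),rad.round(4),len(o))
    r=np.hypot(*(e-c).T); b=e[(r>.024)&(r<.034)]; c2,r2=circ(b); print('bore',c2.round(4),r2.round(4),len(b))
    # slot: ok False within 33..41 mm ; pointer dark within 45..54
    D=P[...,:2]-c; rr=np.hypot(D[...,0],D[...,1]); a=np.degrees(np.arctan2(D[...,1],D[...,0]))
    s=(rr>.034)&(rr<.041)&(im.mean(2)<110); p=(rr>.045)&(rr<.052)&(im.mean(2)<75)
    for n,m in [('slot',s),('pointer',p)]:
        h,ed=np.histogram(a[m]%180,36,(0,180)); print(n,[(int(x),int(y)) for x,y in zip(ed,h) if y]); 
        z=np.exp(2j*np.radians(a[m])); print('  ang',np.degrees(np.angle(z.mean()))/2)
E
python3 - <<'E'
from fit import *
f=np.load('w2.npz'); fit(f['P'],f['im'])
f=np.load('top0.npz'); fit(cloud(f['d'],manip.get_calibration('top')),f['im'])
E
```

```text
z 0.09003670842255662
outer [ 0.5283 -0.0825] 0.0543 297
bore [ 0.5286 -0.0824] 0.0307 178
slot [(10, 14), (15, 33), (20, 41), (25, 39), (30, 31), (35, 16)]
  ang 24.879291768092873
pointer [(150, 8), (155, 19)]
  ang -24.202287073934798
z 0.08780139112223417
outer [ 0.5264 -0.0862] 0.0528 186
bore [ 0.5264 -0.0854] 0.0319 75
slot [(20, 3), (25, 5), (30, 5), (35, 6), (40, 4), (45, 3)]
  ang 34.88146517577904
pointer []
  ang nanfit.py:17: RuntimeWarning: Mean of empty slice.
  z=np.exp(2j*np.radians(a[m])); print('  ang',np.degrees(np.angle(z.mean()))/2)
  ret = ret.dtype.type(ret / rcount)
```

```bash
python3 - <<'E'
from h import *
f=np.load('w2.npz'); P=f['P']; im=f['im']; Z=P[...,2]
m=(np.hypot(P[...,0]-.5044,P[...,1]+.241)<.05)&(Z>.1)
v,u=np.nonzero(m&(Z<.3)); print(np.histogram(Z[m],np.arange(.19,.3,.01)))
k=m&(Z>.225)&(Z<.245)
h=np.median(Z[k]); print('cap z',h)
# outermost cap points by bearing (front half, +y)
q=P[k][:,:2]; c=np.array([.5044,-.241])
for i in range(5):
    D=q-c; a=np.degrees(np.arctan2(D[:,1],D[:,0])); r=np.hypot(*D.T); o=[]
    for s in range(-10,190,4):
        j=np.nonzero((a>=s)&(a<s+4))[0]
        if len(j): o.append(q[j[np.argmax(r[j])]])
    c,rad=circ(np.array(o)); print(c,rad,len(o))
b=m&(Z>.255)&(Z<.275)&(im.mean(2)<90); q=P[b]; 
print('bar',len(q), np.median(q[:,2]), q[:,1].max(), np.percentile(q[:,0],[2,98]))
E
```

```text
(array([  96,   69,   10,   86, 5836, 1495,  561, 5534, 1848, 1223]), array([0.19, 0.2 , 0.21, 0.22, 0.23, 0.24, 0.25, 0.26, 0.27, 0.28, 0.29]))
cap z 0.23931463638824446
[ 0.50509856 -0.23757331] 0.03960274082615278 48
[ 0.50497299 -0.23771099] 0.0396451893167328 48
[ 0.50496379 -0.23772309] 0.03966393191464307 48
[ 0.50496379 -0.23772309] 0.03966393191464307 48
[ 0.50496379 -0.23772309] 0.03966393191464307 48
bar 7365 0.2693403850976317 -0.20747840133999354 [0.48414719 0.52547889]
```

```bash
python3 - <<'E'
from h import *
go([.417,-.198,.26],-44)
E
```

```text
t 5.9 pos [ 0.5047 -0.243   0.2591] yang -1.1 F [-0.2 -0.  -2.2] w 0.24 gf 59.2
d [ 0.867 -1.77  -0.017] r [-2.000e-03 -0.000e+00  5.367e+00]
```

```bash
python3 -m pendant '[[0.1,-0.2,0,0,0,0.5,-1],[0.2,-0.5,0,0,0,1.4,-1],[0.4,-0.8,0,0,0,2.4,-1],[0.6,-1.2,0,0,0,3.4,-1],[0.7,-1.5,0,0,0,4.4,-1],[0.87,-1.77,0,0,0,5.1,-1],[0.87,-1.77,0,0,0,5.36,-1],[0.87,-1.77,0,0,0,5.36,-1],[0.87,-1.77,0,0,0,5.36,-1],[0.87,-1.77,0,0,0,5.36,-1]]' 60
cat >> fit.py <<'E'
def cup(P,c0,ta,zc):
    "cap centre; ta = tool x bearing"
    Z=P[...,2]; m=(np.hypot(P[...,0]-c0[0],P[...,1]-c0[1])<.05)
    q=P[m&(abs(Z-zc)<.008)][:,:2]; c=np.array(c0)
    for i in range(5):
        D=q-c; a=(np.degrees(np.arctan2(D[:,1],D[:,0]))-ta+180)%360-180; r=np.hypot(*D.T); o=[]
        for s in range(-100,100,4):
            j=np.nonzero((a>=s)&(a<s+4))[0]
            if len(j): o.append(q[j[np.argmax(r[j])]])
        c,rad=circ(np.array(o))
    b=P[m&(Z>zc+.018)&(Z<zc+.038)][:,:2]-c; t=np.radians(ta)
    print('cup',c.round(4),rad.round(4),'bar end fwd',(b@[np.cos(t),np.sin(t)]).max().round(4),'side',np.percentile(b@[-np.sin(t),np.cos(t)],[2,98]).round(4))
    return c
E
python3 - <<'E'
from fit import *
go([.417,-.198,.26],-44)
o=manip.get_obs()
im,d=manip.camera('wrist'); c=manip.get_calibration('wrist'); P=cloud(d,c); save('w3.png',im); np.savez('w3.npz',im=im,d=d,P=P)
fit(P,im,(.5285,-.0825)); p=o['position']; cup(P,p[:2]+[.003,.003],46,p[2]-.02)
E
```

```text
clock: 7.15
position: [0.4173, -0.1978, 0.2592]
ee_rot: [0.92, 0.392, 0.0, -0.0]
ft_force: [0.3, -0.5, -4.1]
grip_width: 0.247
grasp_force: 59.3
t 7.15 pos [ 0.4173 -0.1978  0.2592] yang -43.9 F [ 0.3 -0.5 -4.1] w 0.247 gf 59.3
d [-0.008 -0.001 -0.017] r [-0.002 -0.001  0.016]
z 0.09002917582806852
outer [ 0.5274 -0.0822] 0.0538 358
bore [ 0.5272 -0.0826] 0.0302 179
slot [(15, 4), (20, 13), (25, 12), (30, 12), (35, 9), (40, 10), (45, 6), (95, 4), (100, 4), (105, 3), (110, 1), (160, 4), (165, 6), (170, 5)]
  ang 28.145457782508515
pointer [(150, 16), (155, 10)]
  ang -25.587707952656153
cup [ 0.4204 -0.1939] 0.0397 bar end fwd 0.0304 side [-0.0204  0.0209]
```

View pics/w3.png

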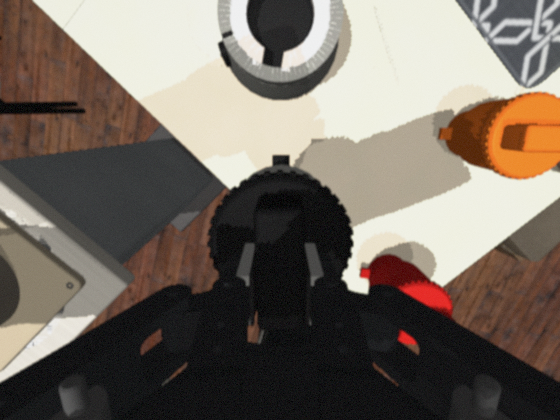

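```bash
python3 - <<'E'
from h import *
go([.5242,-.0864,.226],-44)
E
```

```text
t 7.2 pos [ 0.4173 -0.1977  0.2592] yang -43.9 F [-0.2 -0.1 -3.9] w 0.243 gf 59.3
d [ 3.087e+00 -2.000e-03  6.640e-01] r [-0.002 -0.001  0.015]
```

```bash
python3 -m pendant '[[0.4,0,0,0,0,0,-1],[1.0,0,0,0,0,0,-1],[1.7,0,0,0,0,0,-1],[2.4,0,0,0,0,0,-1],[2.9,0,0,0,0,0,-1],[3.09,0,0.1,0,0,0,-1],[3.09,0,0.3,0,0,0,-1],[3.09,0,0.6,0,0,0,-1],[3.09,0,0.66,0,0,0,-1],[3.09,0,0.66,0,0,0,-1]]' 60
python3 - <<'E'
from fit import *
go([.5242,-.0864,.204],-44)
n='scene'; im,d=manip.camera(n); save('s2.png',cv2.resize(im[150:290,180:360],(720,560)))
o=manip.get_obs(); im,d=manip.camera('wrist'); P=cloud(d,manip.get_calibration('wrist')); p=o['position']; cup(P,p[:2]+[.003,.003],46,p[2]-.02)
E
```

```text
clock: 8.45
position: [0.5239, -0.0868, 0.2261]
ee_rot: [0.92, 0.391, -0.0, -0.0]
ft_force: [0.2, -0.4, -2.7]
grip_width: 0.244
grasp_force: 59.3
t 8.45 pos [ 0.5239 -0.0868  0.2261] yang -44.0 F [ 0.2 -0.4 -2.7] w 0.244 gf 59.3
d [ 0.011 -0.001  0.441] r [-0.002  0.003  0.005]
cup [ 0.5275 -0.0827] 0.0397 bar end fwd 0.0304 side [-0.0203  0.021 ]
```

View pics/s2.png

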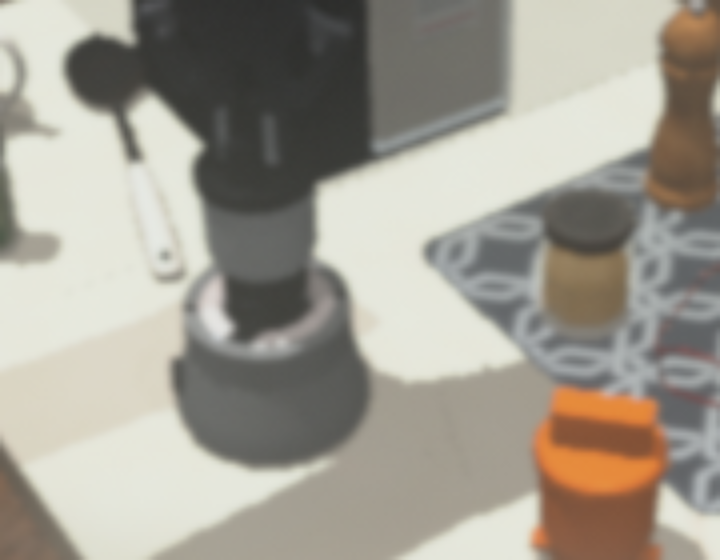

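The neck is centred over the socket (about (265,310) in the crop). Next is a slow descent.

```bash
python3 -m pendant '[[0,0,0.08,0,0,0,-1],[0,0,0.16,0,0,0,-1],[0,0,0.24,0,0,0,-1],[0,0,0.32,0,0,0,-1],[0,0,0.38,0,0,0,-1],[0,0,0.42,0,0,0,-1],[0,0,0.45,0,0,0,-1],[0,0,0.48,0,0,0,-1],[0,0,0.5,0,0,0,-1],[0,0,0.5,0,0,0,-1]]' 60
```

```text
clock: 9.8
position: [0.5246, -0.0864, 0.2024]
ee_rot: [0.92, 0.391, 0.0, 0.0]
ft_force: [-4.2, 0.5, 6.6]
grip_width: 0.245
grasp_force: 60.6
```

```bash
python3 -m pendant '[[0,0,0.04,0,0,0.1,-1],[0,0,0.06,0,0,0.25,-1],[0,-0.005,0.06,0,0,0.4,-1],[0,-0.005,0.06,0,0,0.55,-1],[0,-0.01,0.06,0,0,0.7,-1],[0,-0.01,0.06,0,0,0.8,-1],[0,-0.013,0.06,0,0,0.9,-1],[0,-0.015,0.06,0,0,1.0,-1],[0,-0.017,0.06,0,0,1.1,-1],[0,-0.017,0.06,0,0,1.2,-1]]' 60; python3 -c "
from h import *
go([0.52,-.08,.185],-54)
print(manip.get_obs()['torque'])"
```

```text
clock: 11.05
position: [0.5261, -0.0853, 0.2014]
ee_rot: [0.95, 0.313, 0.003, 0.002]
ft_force: [1.3, 1.3, 12.8]
grip_width: 0.241
grasp_force: 62.0
t 11.05 pos [ 0.5261 -0.0853  0.2014] yang -53.5 F [ 1.3  1.3 12.8] w 0.241 gf 62.0
d [-0.035 -0.16   0.326] r [ 0.035 -0.033  0.066]
[ 0.00940059 -0.15295868  0.2553562 ]
```

```bash
python3 -m pendant '[[0,0,0.02,0,0,0.05,-1],[0,0,0.02,0,0,0.1,-1],[0,0,0.02,0,0,0.15,-1],[0,0,0.02,0,0,0.2,-1],[0,-0.003,0.02,0,0,0.25,-1],[0,-0.003,0.02,0,0,0.3,-1],[0,-0.003,0.02,0,0,0.35,-1],[0,-0.005,0.02,0,0,0.4,-1],[0,-0.005,0.02,0,0,0.45,-1],[0,-0.005,0.02,0,0,0.5,-1]]' 60; python3 -c "
from fit import *
go([0.52,-.08,.185],-54)
o=manip.get_obs();print(o['torque'])
im,d=manip.camera('wrist'); P=cloud(d,manip.get_calibration('wrist')); save('w4.png',im);p=o['position']; cup(P,p[:2]+[.003,.003],33,p[2]-.02);fit(P,im,(.5273,-.0825))"
```

```text
clock: 12.3
position: [0.5235, -0.0856, 0.1973]
ee_rot: [0.96, 0.279, 0.0, 0.0]
ft_force: [-0.1, -0.6, -2.7]
grip_width: 0.241
grasp_force: 59.6
t 12.3 pos [ 0.5235 -0.0856  0.1973] yang -57.5 F [-0.1 -0.6 -2.7] w 0.241 gf 59.6
d [ 0.001 -0.131  0.246] r [ 0.001  0.    -0.443]
[-0.04450503  0.01252758  0.02327333]
cup [ 0.5272 -0.0822] 0.0396 bar end fwd 0.0303 side [-0.0206  0.0206]
z 0.0901339140651839
outer [ 0.529  -0.0813] 0.0534 379
bore [ 0.5246 -0.0844] 0.0367 115
slot [(0, 68), (5, 47), (10, 69), (15, 57), (20, 103), (25, 97), (30, 114), (35, 91), (40, 100), (45, 81), (50, 77), (55, 49), (60, 58), (65, 57), (70, 59), (75, 46), (80, 58), (85, 50), (90, 104), (95, 368), (100, 537), (105, 264), (110, 1089), (115, 790), (120, 451), (125, 690), (130, 1111), (135, 258), (140, 522), (145, 325), (150, 109), (155, 50), (160, 51), (165, 46), (170, 64), (175, 51)]
  ang -57.90380964604533
pointer [(0, 4), (5, 23), (10, 14), (15, 1), (95, 4), (100, 242), (105, 201), (110, 267), (115, 2788), (120, 1721), (125, 2906), (130, 378), (135, 375), (140, 323), (145, 54), (150, 39), (155, 54), (160, 44), (165, 24)]
  ang -56.139570848333555
```

View pics/w4.png

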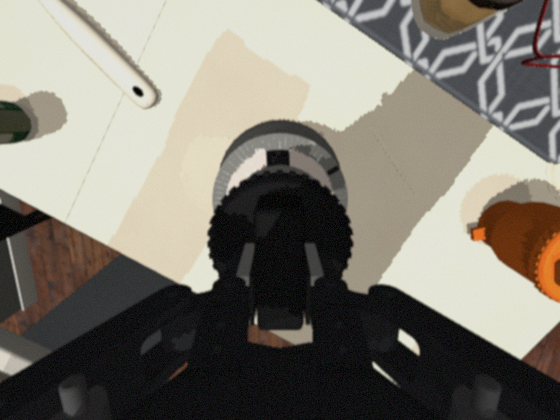

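The contact force has gone and the tool is 5 mm lower, so the lugs are entering the slots; the near one shows at (278,157). I now press straight down.

```bash
python3 -m pendant '[[0,0,0.04,0,0,0,-1],[0,0,0.08,0,0,0,-1],[0,0,0.12,0,0,0,-1],[0,0,0.16,0,0,0,-1],[0,0,0.19,0,0,0,-1],[0,0,0.21,0,0,0,-1],[0,0,0.23,0,0,0,-1],[0,0,0.245,0,0,0,-1],[0,0,0.255,0,0,0,-1],[0,0,0.255,0,0,0,-1]]' 60; python3 -c "
from h import *
go([0.52,-.08,.185],-54)
print(manip.get_obs()['torque'])"
```

```text
clock: 13.6
position: [0.5238, -0.0856, 0.1854]
ee_rot: [0.96, 0.28, 0.0, 0.0]
ft_force: [-2.2, 0.3, 5.8]
grip_width: 0.241
grasp_force: 60.8
t 13.6 pos [ 0.5238 -0.0856  0.1854] yang -57.5 F [-2.2  0.3  5.8] w 0.241 gf 60.8
d [-0.004 -0.136  0.008] r [ 0.007 -0.004 -0.44 ]
[0.16664259 0.64758111 0.01323702]
```

```bash
python3 -m pendant '[[0,-0.005,-0.02,0,0,0.3,-1],[0,-0.012,-0.02,0,0,0.8,-1],[0.002,-0.02,-0.02,0,0,1.4,-1],[0.004,-0.027,-0.02,0,0,2.0,-1],[0.007,-0.034,-0.02,0,0,2.6,-1],[0.01,-0.042,-0.02,0,0,3.2,-1],[0.014,-0.049,-0.02,0,0,3.8,-1],[0.018,-0.056,-0.02,0,0,4.4,-1],[0.022,-0.061,-0.02,0,0,5.0,-1],[0.022,-0.061,-0.02,0,0,5.0,-1]]' 60; python3 -c "
from h import *
go([0.52,-.08,.185],-116)
print(manip.get_obs()['torque'])"
```

```text
clock: 14.85
position: [0.5228, -0.0823, 0.1855]
ee_rot: [0.998, -0.065, 0.0, 0.0]
ft_force: [0.7, -0.5, -3.1]
grip_width: 0.245
grasp_force: 59.7
t 14.85 pos [ 0.5228 -0.0823  0.1855] yang -97.5 F [ 0.7 -0.5 -3.1] w 0.245 gf 59.7
d [-0.061 -0.039  0.01 ] r [ 0.    -0.     2.315]
[0.03894679 0.00672112 0.01039064]
```

```bash
python3 -m pendant '[[0,-0.005,0,0,0,0.3,-1],[0,-0.01,0,0,0,0.7,-1],[0.002,-0.016,0,0,0,1.1,-1],[0.003,-0.02,0,0,0,1.5,-1],[0.004,-0.025,0,0,0,1.8,-1],[0.005,-0.028,0,0,0,2.0,-1],[0.006,-0.03,0,0,0,2.2,-1],[0.006,-0.032,0,0,0,2.35,-1],[0.006,-0.033,0,0,0,2.5,-1],[0.006,-0.034,0,0,0,2.6,-1]]' 60; python3 -c "
from h import *
go([0.52,-.08,.185],-116)
print(manip.get_obs()['torque'])"
```

```text
clock: 16.1
position: [0.5237, -0.0802, 0.1856]
ee_rot: [0.97, -0.244, 0.0, -0.0]
ft_force: [2.9, 3.2, -5.6]
grip_width: 0.242
grasp_force: 60.2
t 16.1 pos [ 0.5237 -0.0802  0.1856] yang -118.3 F [ 2.9  3.2 -5.6] w 0.242 gf 60.2
d [-0.066  0.031  0.012] r [-0.006 -0.004 -0.287]
[ 0.79124562 -0.87614537  0.66882696]
```

```bash
python3 -m pendant '[[0,0,0,0,0,0.1,-1],[0,0,0,0,0,0.2,-1],[0,0,0,0,0,0.3,-1],[0,0,0,0,0,0.4,-1],[0,0,0,0,0,0.4,-1],[0,0,0,0,0,0.4,-1],[0,0,0,0,0,0.4,-1],[0,0,0,0,0,0.4,-1],[0,0,0,0,0,0.4,-1],[0,0,0,0,0,0.4,-1]]' 60; python3 -c "
from h import *
go([0.52,-.08,.185],-116)
print(manip.get_obs()['torque'])
im,d=manip.camera('wrist'); save('w5.png',im)"
```

```text
clock: 17.35
position: [0.5233, -0.0807, 0.1856]
ee_rot: [0.962, -0.272, 0.0, 0.0]
ft_force: [1.6, 1.6, -0.8]
grip_width: 0.239
grasp_force: 81.9
t 17.35 pos [ 0.5233 -0.0807  0.1856] yang -121.5 F [ 1.6  1.6 -0.8] w 0.239 gf 81.9
d [-0.064  0.022  0.013] r [ 0.    -0.001 -0.689]
[ 0.7364953  -0.33305461  1.804999  ]
```

View pics/w5.png

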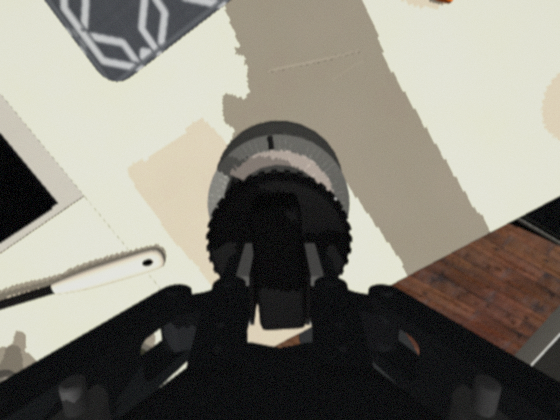

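The pointer at (270,142) lies on the line of the bar and the torque has risen to 1.8 N m, so the cup is at the stop. I unwind the twist, set it down and release.

```bash
python3 -m pendant '[[0,0,0.01,0,0,-0.15,-1],[0,0,0.02,0,0,-0.3,-1],[0,0,0.02,0,0,-0.35,-1],[0,0,0.02,0,0,-0.35,-1],[0,0,0.02,0,0,-0.35,0],[0,0,0.02,0,0,-0.35,0.2],[0,0,0.02,0,0,-0.35,0.2],[0,0,0.02,0,0,-0.35,0.2],[0,0,-0.3,0,0,-0.35,0.2],[0,0,-0.8,0,0,-0.35,0.2]]' 60
python3 -m pendant '[[0,0,-0.3,0,0,0,0.2],[0,0,-0.8,0,0,0,0.2],[0,0,-1.2,0,0,0,0.2],[-1,0,-1.2,0,0,0,0.2],[-1.6,0,-1.2,0,0,0,0.2],[-1.6,0,-1.2,0,0,0,0.2],[-1.6,0,-1.2,0,0,0,0.2],[-1.6,0,-1.2,0,0,0,0.2],[-1.6,0,-1.2,0,0,0,0.2],[-1.6,0,-1.2,0,0,0,0.2]]'
python3 - <<'E'
from fit import *
go([.52,-.08,.3],-116)
im,d=manip.camera('wrist'); P=cloud(d,manip.get_calibration('wrist')); save('w6.png',im); Z=P[...,2]
m=(Z>.185)&(Z<.205)&(np.hypot(P[...,0]-.527,P[...,1]+.083)<.045); q=P[m][:,:2]
w=q-q.mean(0); e,v=np.linalg.eigh(w.T@w); print(len(q),np.median(P[m][:,2]),cv2.minAreaRect((q*1000).astype(np.float32)),np.degrees(np.arctan(v[1,1]/v[0,1])))
for t in ['pointer']:
    for r in manip.tip_of(t,'wrist')[:3]: print(t,round(r['p'],2),np.round(r['pixel']),ray(r['pixel'],manip.get_calibration('wrist'),.0915).round(4))
E
```

```text
clock: 18.65
position: [0.523, -0.0807, 0.2265]
ee_rot: [0.969, -0.248, -0.0, 0.0]
ft_force: [0.6, -0.3, 0.4]
grip_width: 0.595
grasp_force: 0.0
clock: 19.9
position: [0.4533, -0.0424, 0.2854]
ee_rot: [0.969, -0.248, -0.0, -0.0]
ft_force: [-0.0, -0.4, 0.2]
grip_width: 0.602
grasp_force: 0.0
t 19.9 pos [ 0.4533 -0.0424  0.2854] yang -118.7 F [-0.  -0.4  0.2] w 0.602 gf 0.0
d [ 1.531  0.018 -0.293] r [-0.001  0.003 -0.34 ]
2862 0.1959122667784618 ((527.266357421875, -80.90631103515625), (22.05943489074707, 60.05972671508789), 63.06049346923828) -26.852434417727164
pointer 0.67 [274.  52.] [ 0.5737 -0.1012  0.0915]
```

View pics/w6.png

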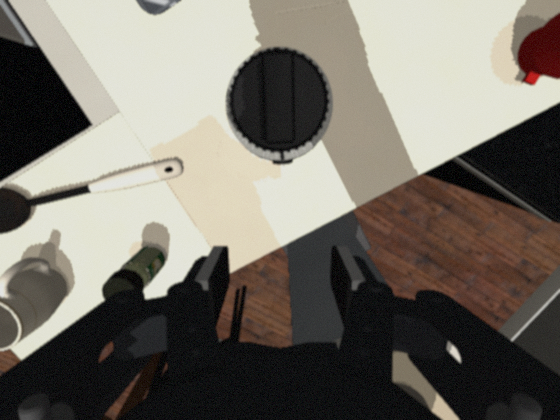

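The bar top stands at 0.196 m (0.195 expected), the bar at -26.9° agrees with the pointers (about -24° to -26°), and nothing touches the cup.

```bash
python3 -c "
from workcell import manip
print(manip.hand_in())"
```

```text
the job is handed in; nothing more can be done
None
```

The cup is fully down in the socket, turned clockwise to the stop with its bar within about 3° of the pointer line, and released; no bystander was touched, and I handed the job in at about 20 s (the hand-in returned no verdict).

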